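Hold a chassis cover open at the stay's index

TASK

We need to get into the control chassis on the bench. First take the pocket multimeter off its access cover and lay it flat, face up, on the clear part of the bench mat, without disturbing the tools around. Then raise the hinged cover until the stud on its side lines up with the index clip set on the slotted quadrant stay, leaving the clip where it is, and finish while still holding the cover still there: the stay is not locked, so the cover falls shut if you let go.

Things in the scene. Friction and masses are not known exactly. Their poses are not given: they have to be found in the camera images.
- chassis: aluminium electronics chassis, 300 deep (x) x 280 wide (y) x 133 high, fixed to the bench; its front panel (320 wide, with two upright bow handles, not used here) faces the robot. Origin: centre of the underside; x points from the front panel to the rear, y to its left, z up. The access cover forms most of its top
- cover_hinge (a point): a point on the cover's hinge line, level with the middle of the cover's handle. The line runs along the chassis x axis, 125 mm to the left (+y) of the chassis centre line, 135 mm above the bench. The frame is that of the chassis
- cover (a joint): opening angle of the access cover in rad: 0 = shut (lying level), growing as its right-hand (-y) edge rises; free-moving to 1.15. It has no catch; it falls shut by its weight (about 0.45 kg, 2 to 4 N lifts it at the handle) when let go
- cover_handle (a point): middle of the round bar of the steel bow handle on top of the cover: bar 10 mm thick, 100 mm long, along the chassis x axis, bar axis 30 mm above the cover's top face, 215 mm from the hinge line (measured along the cover) and 31.5 mm above the hinge line when shut. The cover is a 219 x 249 x 3 mm sheet whose top face is 1.5 mm above the hinge line when shut; its free edge is 250 mm from the hinge line. The point turns with the cover
- cover_stud (a point): stud with a loose knurled nut (17 mm across) on the cover's rear edge, riding in the curved slot of the quadrant stay, 100 mm from the hinge line; the stay is a steel sector plate standing 123 mm behind the middle of the handle, rising about 115 mm above the cover. The point turns with the cover
- index (a joint): angle in rad at which the index clip is clamped on the stay, measured about the same hinge line and from the same zero as cover, so the cover stands at the index when the two values are equal. Between 0.5 and 0.9. It is held by friction and must not be moved
- index_clip (a point): the index clip: a dark steel clip 11 x 16 mm with a black knurled screw 12 mm across, on the outer rim of the quadrant stay; the point is 120 mm from the hinge line. The hinge line, the stud and this point lie on one ray when the cover is at the index
- meter_center (a point): centre (half-way up) of a pocket multimeter 105 long (x) x 50 wide (y) x 24 mm thick (z), black, about 0.18 kg, lying loose, face up, on the cover. z points out of its face (display and dial), x along its length
- mat: bench mat 280 (x) x 220 (y) x 3 mm, fixed to the bench. Origin: centre of its underside
- mat_clear (a point): middle of the clear part of the mat, on its top face: about 180 mm along the mat's x axis and 200 mm along its y axis are free about this point. Axes as the mat's
- cutters: pair of side cutters 125 mm long, lying on the far part of the mat; not to be disturbed. Origin: at its pivot
- driver: screwdriver lying on the bench to the right of the mat; not to be disturbed
- spool: solder spool 60 mm across, 46 mm high, standing beyond the mat; not to be disturbed. Origin: centre of its underside
Not all that is in view belongs to the job. What is meant by the part that bears meter_center is not pink, and is the smaller of those in its own colour.

How it is judged:
By the outcome, as a careful person would: the job done as asked, in the order asked, and still so for the second after the job is handed in, while the arm keeps its last pose, push and grip.
It also fails if it takes over 61 s, if anything falls off the work surface, if the arm or the gripper's body presses on something with over 40 N, if the wrist force passes 120 N, or if a joint passes its speed limit or range.

ROBOT

A 6-joint arm with a two-finger parallel gripper is mounted at the origin on the work surface. World frame = base frame: x ahead of the robot, y to its left, z up, the work surface at z = 0. Lengths are in mm, angles in rad, forces in N, time in s.
With the tool pointing down it reaches from about 350 to 775 mm from the base axis. Payload 7.3 kg.
Tool frame: the origin (TCP) lies at the very end of the fingers, on their centre line; the grasp point (between the pads) lies 19 mm behind it; x points along the fingers, z is the direction in which the jaws open and shut, and the axes are right-handed (so a half turn about x gives the same grasp; the last joint's range is limited). The gripper opens to 92 mm and grips with 3 to 60 N. Pads are 19 mm wide; open, the fingers measure 130 mm over their backs; the gripper's body (75 mm by 190 mm) begins 47 mm behind the grasp point.
Start: joints at [0.96, 0.342, 1.524, -0, 1.275, -0.146], TCP at [235.317, 469.33, 226.741] pointing down, gripper open.
Joint ranges: [-2.53, 2.53], [-0.77, 2.02], [0.04, 2.7], [-1, 4.14], [0.28, 2.66], [-3.11, 3.11]. Speed limits (rad/s): [2.57, 2.57, 3.14, 3.14, 3.14, 3.14].

INTERFACE

Orientations are given as [roll, pitch, yaw] about the fixed x, y, z axes, in that order (R = Rz(yaw) Ry(pitch) Rx(roll)).
In Python, from plant import * gives the robot as it stands.
- The arm moves only by the tool carry_out, never from a script. Its argument "rows" is a list of rows, each a list of 4 numbers: the shift along the world's x, y, z in mm, then the turn about the world's z in degrees. In form: [[x, y, z, twist], ...]. A call has 1 to 20 rows; each row is the pose to reach, as a shift and turn from the pose measured when the call began; what a row does not reach only later rows make up. A row lasts 1/12 s, in which the tool goes at most 41.7 mm and 7.16 degrees, less where a joint would pass 70% of its speed; a pose out of reach is approached as far as the arm can. A call with a gripper value outside its range is refused whole. "hand" is the finger opening in mm, from 0 to 91.8, set as the call begins (left out, the last holds). The fingers move at their own pace and stop on an object; the grip force is fixed at half the most. Time passes only in rows, so rows that repeat a pose let the fingers close. It gives the time, the measured TCP pose, the force and the opening at its end, in the units of the state.
- get_obs(): the state, without advancing time (a new reading comes with each control period).
- capture(name): name is "side" or "top"; returns the picture (480x640x3 uint8, red, green, blue); there is no depth.
- camera_info(name): a dict with "camera_matrix" (3x3 intrinsics, pixels), "pose" (4x4, takes a point from camera to world coordinates). Camera axes: x right, y down, z forward; pixel columns grow to the right and rows downward; lengths in mm; the calibration is good to about 2 mm. A picture is of the moment at which its call begins. camera_info takes no time and is no camera call.
- close_job(): hands the job in, once; it reports no verdict.
The state is a dict: "time": time; "joint_positions": joint angles; "dq": joint speeds; "tau": joint torques, N m; "tool_pos": TCP position; "tcp_rot": TCP orientation; "contact_force": force on the tool from outside, world axes, zero at the start; "moment": the same for the moment, N m; "grip_width": finger opening in mm.
Only numpy, scipy, OpenCV 4.12 (cv2) and the standard library are available. Lean on these libraries where they do the work, as an engineer would, in place of code of your own. Each camera call takes 0.05 s, during which the arm holds its last target. There are 200 camera calls.

## Working session

There is one attempt and no reset: what is moved stays moved. The work goes in short steps, Python scripts to look and compute and a tool call to move; the robot and the scene stay as the last step left them, time stands still between calls to the robot, and variables do not carry over. Pictures are saved under pics/ and viewed, about 8 in all and at most 12, crops included, and the job is handed in when it is done.

Besides the shell and the picture viewer there is one more tool, called after ">>>" as a command line: name --pt "numbers of a row" for each row, then --argument value for the rest. carry_out: Moves the arm, as the interface text tells. Its arguments: {"type":"object","properties":{"rows":{"type":"array"},"hand":{"type":"number"}},"required":["rows"]}

```bash
mkdir -p pics
python3 - <<'E'
from plant import *
import cv2
for n in("side","top"):
    cv2.imwrite(f"pics/{n}0.png",capture(n)[:,:,::-1]); i=camera_info(n); print(n,np.round(i["camera_matrix"],1).tolist() if 'np' in globals() else i["camera_matrix"]); print(i["pose"])
o=get_obs(); print(o)
E
```

```text
side [[454.15912321   0.         320.0576944 ]
 [  0.         454.15912321 238.08669583]
 [  0.           0.           1.        ]]
[[ 8.22102568e-01 -3.75106991e-01  4.28301427e-01  1.32451022e+02]
 [-5.69333543e-01 -5.45049531e-01  6.15451319e-01 -6.81170357e+02]
 [ 2.58539963e-03 -7.49810479e-01 -6.61647611e-01  7.67182228e+02]
 [ 0.00000000e+00  0.00000000e+00  0.00000000e+00  1.00000000e+00]]
top [[498.43496569   0.         318.92082915]
 [  0.         498.43496569 242.40420027]
 [  0.           0.           1.        ]]
[[ 2.64354982e-02 -9.89422339e-01  1.42634494e-01  3.61200037e+02]
 [-9.99650136e-01 -2.60397336e-02  4.64091980e-03 -1.06733611e+02]
 [-8.77665504e-04 -1.42707276e-01 -9.89764549e-01  1.29344105e+03]
 [ 0.00000000e+00  0.00000000e+00  0.00000000e+00  1.00000000e+00]]
{'time': 0.1, 'joint_positions': array([ 9.60000106e-01,  3.42654229e-01,  1.52491262e+00,  1.38171741e-05,
        1.27535519e+00, -1.45966869e-01]), 'dq': array([-0.001029  , -0.00054148, -0.00215567, -0.00015281,  0.00097883,
       -0.00054604]), 'tau': array([ 1.34099646e-03, -4.32004201e+01, -2.44696158e+01,  7.18691759e-02,
        5.26249164e-02, -2.49855373e-05]), 'tool_pos': array([235.10289818, 469.03085811, 226.11692432]), 'tcp_rot': array([ 2.98568677,  1.56946688, -2.1915356 ]), 'contact_force': array([-0.05281458, -0.2196575 , -0.78235717]), 'moment': array([ 0.0152641 , -0.03761814, -0.06989221]), 'grip_width': 91.74585586349411}
```

View pics/side0.png

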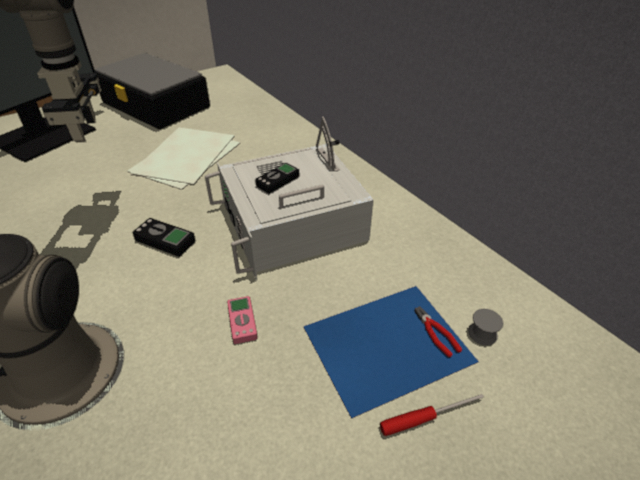

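View pics/top0.png

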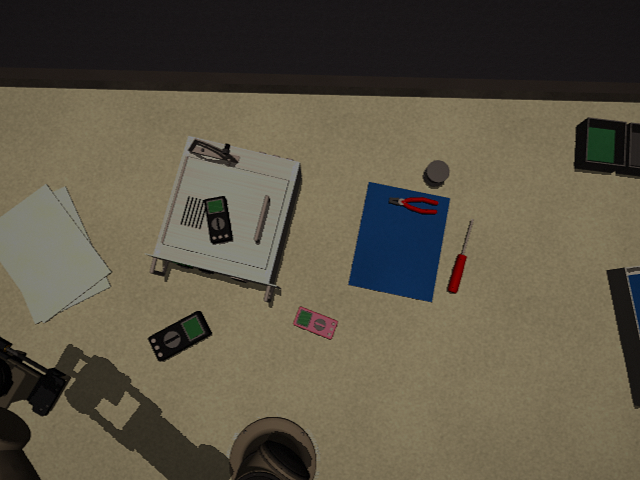

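Candidates for the meter: black on the cover (top 217,220; side 277,177), larger black on the bench (top 180,336; side 164,237), pink (top 315,322). By the description (on the cover, the smaller black one) it is the one at top (217,220). I'll check it in a close crop.

```bash
cat > h.py <<'E'
from plant import *
import numpy as np, cv2
def ray(n,uv):
    i=camera_info(n);K=i["camera_matrix"];T=i["pose"]
    d=T[:3,:3]@np.linalg.inv(K)@np.array([uv[0],uv[1],1.]);return T[:3,3],d/np.linalg.norm(d)
def onz(n,uv,z):
    c,d=ray(n,uv);return c+d*(z-c[2])/d[2]
def proj(n,p):
    i=camera_info(n);T=i["pose"];q=i["camera_matrix"]@(T[:3,:3].T@(np.asarray(p,float)-T[:3,3]));return q[:2]/q[2]
def tri(a,b):
    (c1,d1),(c2,d2)=ray("side",a),ray("top",b)
    s=np.linalg.lstsq(np.c_[d1,-d2],c2-c1,rcond=None)[0];p,q=c1+d1*s[0],c2+d2*s[1];return (p+q)/2,np.linalg.norm(p-q)
def crop(im,x,y,w,h,k): return cv2.resize(im[y:y+h,x:x+w],None,fx=k,fy=k,interpolation=cv2.INTER_CUBIC)
E
python3 - <<'E'
from h import *
t=cv2.imread("pics/top0.png");s=cv2.imread("pics/side0.png")
b=lambda im:cv2.convertScaleAbs(im,alpha=1.25,beta=10)
cv2.imwrite("pics/c1.png",np.hstack([b(crop(t,145,130,160,175,2.5)),cv2.resize(b(crop(s,200,110,180,175,2.2)),(396,437))]))
def rect(im,lo,hi,box,nm):
    x,y,w,h=box;m=np.zeros(im.shape[:2],np.uint8);m[y:y+h,x:x+w]=cv2.inRange(im,lo,hi)[y:y+h,x:x+w]
    c=max(cv2.findContours(m,0,2)[0],key=cv2.contourArea);r=cv2.minAreaRect(c);return r,cv2.boxPoints(r),c
# mat
r,p,c=rect(t,(80,20,0),(255,110,60),(330,170,140,150),"mat")
ap=cv2.approxPolyDP(cv2.convexHull(c),6,True)[:,0]; print("mat px",ap.tolist()); W=np.array([onz("top",q,3) for q in ap]);print(W.round(1).tolist())
# meter
r,p,c=rect(t,(0,0,0),(70,70,70),(200,190,36,58),"m"); print("meter",r)
for q in p: print(onz("top",q,135+1.5+20).round(1))
print(onz("top",r[0],150).round(1))
E
```

```text
Traceback (most recent call last):
ValueError: all the input array dimensions except for the concatenation axis must match exactly, but along dimension 0, the array at index 0 has size 438 and the array at index 1 has size 437
```

Run:
```python
from h import *
t=cv2.imread("pics/top0.png");s=cv2.imread("pics/side0.png")
b=lambda im:cv2.convertScaleAbs(im,alpha=1.25,beta=10)
cv2.imwrite("pics/c1.png",np.hstack([cv2.resize(b(t[130:305,145:305]),(400,438),interpolation=2),cv2.resize(b(s[110:285,200:360]),(400,438),interpolation=2)]))
def rect(im,lo,hi,box):
    x,y,w,h=box;m=np.zeros(im.shape[:2],np.uint8);m[y:y+h,x:x+w]=cv2.inRange(im,lo,hi)[y:y+h,x:x+w]
    c=max(cv2.findContours(m,0,2)[0],key=cv2.contourArea);r=cv2.minAreaRect(c);return r,cv2.boxPoints(r),c
r,p,c=rect(t,(80,20,0),(255,110,60),(330,170,140,150))
ap=cv2.approxPolyDP(cv2.convexHull(c),6,True)[:,0]; print("mat px",ap.tolist()); W=np.array([onz("top",q,3) for q in ap]);print(W.round(1).tolist())
r,p,c=rect(t,(0,0,0),(70,70,70),(200,190,36,58)); print("meter",r)
for q in p: print(onz("top",q,135+1.5+20).round(1))
print(onz("top",r[0],150).round(1))
```

```text
mat px [[423, 298], [381, 291], [384, 275], [410, 267]]
[[409.7, -372.3, 3.0], [424.8, -264.1, 3.0], [466.3, -271.5, 3.0], [488.9, -338.8, 3.0]]
meter ((214.33163452148438, 220.6562042236328), (47.19648742675781, 30.317853927612305), 80.83765411376953)
[618.  189.  156.5]
[631.3 119.7 156.5]
[521.8  96.5 156.5]
[508.8 164.9 156.5]
[570.8 143.9 150. ]
```

View pics/c1.png

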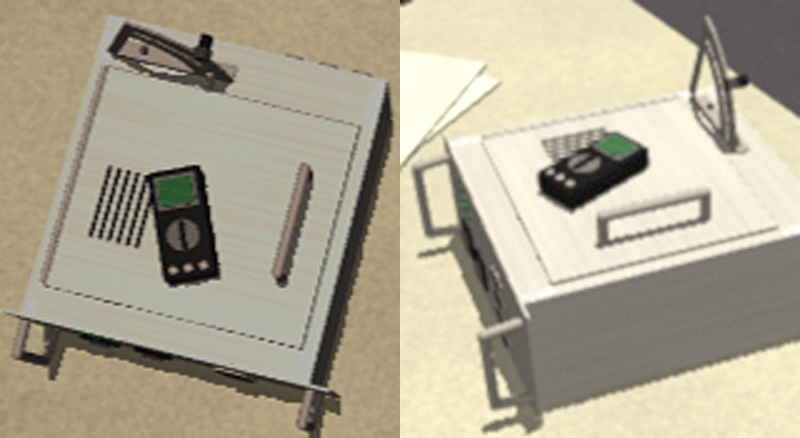

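The crop shows a black meter with a green display, face up, on the cover next to the grille (top crop corners about (145,178),(203,165),(219,273),(165,286)). The larger black meter is on the bench, so this is the right one. The handle bar runs (305,165)-(281,280), and the clip with its black screw is at about (205,45) top and (738,80) side.

Run:
```python
from h import *
t=cv2.imread("pics/top0.png");s=cv2.imread("pics/side0.png")
C=lambda x,y:(145+x/2.5-.3,130+y/2.503-.3); S=lambda x,y:(200+(x-400)/2.5-.3,110+y/2.503-.3)
m=np.array([onz("top",C(*q),160.5) for q in((145,178),(203,165),(219,273),(165,286))]);print("meter",m.round(1).tolist(),m.mean(0))
ax=(m[0]+m[1]-m[2]-m[3]);print("len",np.linalg.norm(ax)/2,"yaw",np.degrees(np.arctan2(ax[1],ax[0])), "wid",np.linalg.norm(m[0]-m[1]))
print("side chk",[onz("side",S(*q),160.5).round(1).tolist() for q in((648,155),(570,205))])
for nm,a,b,z in(("hinge",(105,67),(44,285),136),("free",(359,127),(303,348),136.5),("bar",(306,163),(280,283),171)):
    p,q=onz("top",C(*a),z),onz("top",C(*b),z);d=p-q;print(nm,p.round(1),q.round(1),((p+q)/2).round(1),"len",np.linalg.norm(d).round(1),"yaw",np.degrees(np.arctan2(d[1],d[0])).round(2))
print("bar tri ends",tri(S(709,193),C(306,165)),tri(S(601,218),C(281,280)))
# screw
for n,im,(x,y,w,h) in(("top",t,(217,140,20,18)),("side",s,(326,134,20,16))):
    g=im[y:y+h,x:x+w].max(2);print(n);print(g)
# mat blue: print samples
print(t[240,400],t[290,400],s[350,380])
hsv=cv2.cvtColor(t,cv2.COLOR_BGR2HSV);mk=cv2.inRange(hsv,(95,120,30),(125,255,255));mk[:,:330]=0;mk[:,480:]=0
c=max(cv2.findContours(mk,0,2)[0],key=cv2.contourArea);bx=cv2.boxPoints(cv2.minAreaRect(cv2.convexHull(c)));print("mat",[onz("top",q,3).round(1).tolist() for q in bx])
```

```text
meter [[615.0, 171.3, 160.5], [628.8, 118.0, 160.5], [527.7, 97.9, 160.5], [514.3, 146.9, 160.5]] [571.44787011 133.50976132 160.5       ]
len 103.33583497817999 yaw 12.439290064145938 wid 55.02385864140639
side chk [[621.4, 112.0, 160.5], [518.0, 82.8, 160.5]]
hinge [728.5 222.3 136. ] [515.6 265.9 136. ] [622.  244.1 136. ] len 217.3 yaw -11.58
free [675.5 -24.3 136.5] [462.8  20.4 136.5] [569.1  -1.9 136.5] len 217.3 yaw -11.86
bar [630.7  21.  171. ] [518.4  40.  171. ] [574.5  30.5 171. ] len 113.9 yaw -9.63
bar tri ends (array([630.26382178,  21.67679022, 164.53984899]), np.float64(0.17000768672333297)) (array([522.97495317,  38.57355591, 170.14522632]), np.float64(3.677711341188117))
top
[[128 126 125 125 125 128 130 129 128 127 125 124 127 127 131 132 129 127
  126 127]
 [129 123 125 127 125 127 130 128 130 128 128 127 124 127 130 130 130 129
  128 130]
 [129 126 124 127 122 124 128 129 129 131 132 130 129 128 129 130 128 128
  130 131]
 [134 134 133 134 127 126 131 134  91  76  94 117 132 136 136 135 134 134
  130 130]
 [135 134 135 134 135 136 136 115  52   0   0  15  68 12
[... 1929 characters left out ...]
5  60  59  53  39  22  19  47 100 120  87  67  65
   66  65]
 [110  74  91  77  35  46  61  66  64  67  68  84 115 158 170 136  99  72
   66  63]
 [123  73  96  87  38  46  85 117 130 133 139 150 170 184 183 173 153 119
   75  66]
 [141  80 110 108  56  61 114 163 180 179 179 181 180 183 186 185 183 166
  130  96]
 [156  91 112 119  75  71 118 163 181 182 180 180 181 181 182 181 184 184
  173 151]
 [164  98  93 109  83  70 108 155 181 181 182 182 182 181 179 178 180 181
  183 182]
 [168 108  91 107  86  68 100 152 179 180 182 182 182 183 180 180 179 182
  184 186]]
[79 42 13] [82 44 13] [115  76  42]
mat [[438.6, -178.3, 3.0], [713.9, -228.2, 3.0], [674.4, -448.7, 3.0], [401.6, -392.6, 3.0]]
```

```bash
cat >> h.py <<'E'
from scipy.spatial.transform import Rotation as Rt
YAW=np.radians(-11.7);X=np.array([np.cos(YAW),np.sin(YAW),0]);Y=np.array([-X[1],X[0],0])
Hn=np.array([577.,32,135])+215*Y
def ang(p): d=np.asarray(p)-Hn;return np.arctan2(d[2],-d@Y),np.hypot(d[2],d@Y),d@X
def at(th,r,x,off=0): return Hn+x*X+r*(-Y*np.cos(th+off)+np.array([0,0,1])*np.sin(th+off))
def jaw(o=None):
    o=o or get_obs();R=Rt.from_euler("xyz",o["tcp_rot"]).as_matrix();a=np.degrees(np.arctan2(R[1,2],R[0,2]));return a,R[:,0]
E
python3 - <<'E'
from h import *
print(jaw(),Hn)
for a,b in(((336.8,141.8),(226.8,146.2)),((333,142.7),(225,151))):
    p,e=tri(a,b);print(p.round(1),e.round(1),np.round(ang(p),3))
for th in(.5,.6,.7,.8,.9): p=at(th,120,123);print(th,proj("top",p).round(1),proj("side",p).round(1), "screw", proj("top",at(th,120,135)).round(1),proj("side",at(th,120,135)).round(1))
p=at(0,217.3,0,np.arctan2(31.5,215));print(p,proj("top",p),proj("side",p))
E
```

```text
(np.float64(63.36701669282674), array([-7.73254456e-04, -1.08143597e-03, -9.99999116e-01])) [620.5992685  242.53290428 135.        ]
[733.6 112.9 205.2] 1.2 [  0.594 125.49  136.91 ]
[723.3 116.2 204.3] 3.0 [  0.593 124.082 126.186]
0.5 [227.  153.6] [331.5 147.7] screw [228.3 148.7] [335.9 146.8]
0.6 [223.5 151.6] [330.6 142.9] screw [224.8 146.6] [335.  141.9]
0.7 [219.5 149.5] [329.4 138.1] screw [220.9 144.5] [333.9 137.1]
0.8 [215.2 147.4] [328.1 133.4] screw [216.6 142.4] [332.6 132.4]
0.9 [210.6 145.4] [326.7 128.8] screw [212.  140.3] [331.2 127.9]
[576.99905817  31.99545206 166.50068046] [261.5567968  217.93238881] [301.42787244 191.61338557]
```

The index is about 0.59 rad. Now moving above the meter.

>>> carry_out --pt "10 -10 5 1" --pt "30 -30 15 4" --pt "60 -60 20 8" --pt "90 -90 20 12" --pt "120 -120 20 16" --pt "150 -150 20 20" --pt "180 -180 20 24" --pt "210 -210 20 28" --pt "240 -240 20 32" --pt "270 -270 20 36" --pt "300 -300 10 39" --pt "325 -324 0 39.5" --pt "335 -334 -10 39.5" --pt "335.5 -334.5 -10 39.5" --pt "335.5 -334.5 -10 39.5" --pt "335.5 -334.5 -10 39.5" --hand 80

```text
time: 1.43
tool_pos: [569.8, 135.4, 216.1]
tcp_rot: [2.162, 1.57, -2.325]
contact_force: [0.3, -0.0, 0.2]
grip_width: 80.0
```

Run:
```python
from h import *
o=get_obs();print(o["time"],o["tool_pos"],jaw(o),o["grip_width"],o["contact_force"])
t=capture("top");s=capture("side")
cv2.imwrite("pics/c2.png",np.hstack([cv2.resize(t[130:305,145:305],(400,438),interpolation=2),cv2.resize(s[70:245,200:360],(400,438),interpolation=2)])[:,:,::-1])
```

```text
1.4333 [569.79739959 135.44730073 216.13265874] (np.float64(102.8893469291205), array([-8.52383025e-04, -9.06607109e-04, -9.99999226e-01])) 80.03680291671976 [ 0.32066492 -0.00177799  0.17431484]
```

View pics/c2.png

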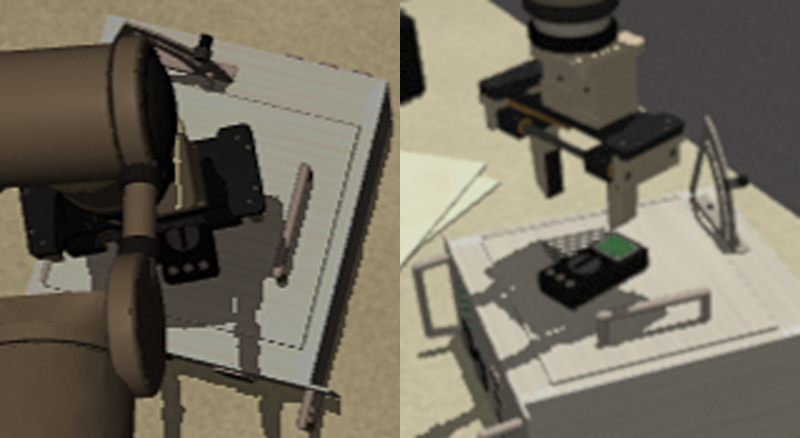

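The gripper is open above the meter, fingers at side crop (548,175) and (622,205) on either side of it, clear of the handle and stay. Descending and gripping.

>>> carry_out --pt "0 0 -10 0" --pt "0 0 -25 0" --pt "0 0 -45 0" --pt "0 0 -60 0" --pt "0 0 -70 0" --pt "0 0 -75 0" --pt "0 0 -75 0" --pt "0 0 -75 0"

```text
time: 2.2
tool_pos: [570.1, 136.3, 142.4]
tcp_rot: [-2.28, 1.569, -0.482]
contact_force: [0.4, 0.6, 0.1]
grip_width: 79.4
```

>>> carry_out --pt "0 0 0 0" --pt "0 0 0 0" --pt "0 0 0 0" --pt "0 0 0 0" --pt "0 0 0 0" --pt "0 0 0 0" --pt "0 0 0 0" --pt "0 0 0 0" --pt "0 0 0 0" --pt "0 0 0 0" --hand 40

```text
time: 3.03
tool_pos: [570.2, 136.3, 142.7]
tcp_rot: [-2.198, 1.568, -0.401]
contact_force: [-0.7, -0.9, 4.5]
grip_width: 50.3
```

Gripped at 50.3 mm. Lifting and carrying over the mat.

>>> carry_out --pt "0 0 8 0" --pt "0 0 25 0" --pt "0 0 45 0" --pt "0 -5 60 0" --pt "-2 -20 65 -1" --pt "-5 -45 65 -3" --pt "-10 -75 65 -5" --pt "-15 -110 65 -7" --pt "-20 -145 65 -9" --pt "-25 -180 65 -11" --pt "-30 -215 65 -13" --pt "-35 -250 65 -15" --pt "-40 -285 55 -17" --pt "-44 -320 40 -19" --pt "-48 -350 20 -21" --pt "-52 -380 0 -23" --pt "-55 -405 -20 -24" --pt "-58 -425 -40 -24" --pt "-59 -435 -60 -24" --pt "-59 -439 -75 -24"

```text
time: 4.7
tool_pos: [510.1, -304.4, 65.8]
tcp_rot: [3.131, 1.57, -1.775]
contact_force: [-0.9, 1.9, -1.8]
grip_width: 50.0
```

Run:
```python
from h import *
for _ in range(6): t=capture("top")
s=capture("side")
o=get_obs();print(o["time"],o["tool_pos"],jaw(o),o["grip_width"],o["contact_force"])
cv2.imwrite("pics/c3.png",np.hstack([cv2.resize(t[160:320,310:490],(400,356),interpolation=2),cv2.resize(s[225:415,290:500],(400,356),interpolation=2)])[:,:,::-1])
print(proj("top",[511,-303,3]),proj("side",[511,-303,3]))
```

```text
5.05 [ 512.07088784 -302.59593044   69.15506804] (np.float64(79.04589954475672), array([ 0.0033612 , -0.00300601, -0.99998983])) 50.011207773658676 [ 0.24866611 -0.71563194 -1.87625601]
[396.23532675 258.17151578] [367.42819317 351.50010579]
```

View pics/c3.png

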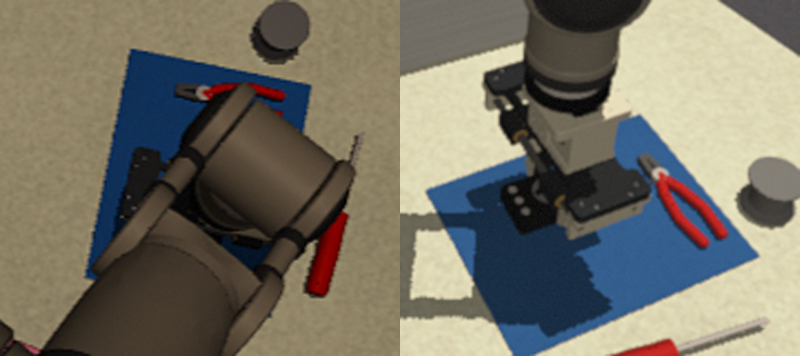

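The meter is held level over the mat, its dial end visible at side crop (520,205), with the cutters clear to the right. Lowering.

>>> carry_out --pt "0 0 -10 0" --pt "0 0 -25 0" --pt "0 0 -38 0" --pt "0 0 -46 0" --pt "0 0 -51 0" --pt "0 0 -55 0" --pt "0 0 -57 0" --pt "0 0 -58 0" --pt "0 0 -58 0" --pt "0 0 -58 0"

```text
time: 5.88
tool_pos: [512.3, -302.8, 11.6]
tcp_rot: [-2.096, 1.565, -0.716]
contact_force: [0.4, 0.3, -2.1]
grip_width: 50.1
```

>>> carry_out --pt "0 0 -1 0" --pt "0 0 -2 0" --pt "0 0 -2.5 0" --pt "0 0 -2.5 0" --pt "0 0 -2.5 0"

```text
time: 6.3
tool_pos: [512.4, -302.9, 9.3]
tcp_rot: [-2.091, 1.565, -0.712]
contact_force: [0.4, -0.0, -0.9]
grip_width: 50.0
```

>>> carry_out --pt "0 0 -0.5 0" --pt "0 0 -0.5 0" --pt "0 0 -0.5 0" --pt "0 0 -0.5 0" --pt "0 0 -0.5 0" --pt "0 0 -0.5 0" --hand 80

```text
time: 6.8
tool_pos: [512.5, -302.9, 8.8]
tcp_rot: [-2.093, 1.565, -0.713]
contact_force: [0.4, -0.3, -0.2]
grip_width: 79.3
```

>>> carry_out --pt "0 0 10 0" --pt "0 0 30 0" --pt "0 0 60 0" --pt "0 0 100 0" --pt "0 0 135 0" --pt "0 0 170 0" --pt "0 0 200 0" --pt "0 15 220 0" --pt "0 40 230 0" --pt "5 75 235 0" --pt "12 110 235 0" --pt "20 145 235 0" --pt "28 180 235 0" --pt "35 210 235 0" --pt "42 240 235 0" --pt "50 270 235 0" --pt "56 300 235 0" --pt "62 320 235 0" --pt "64 332 235 0" --pt "65 335 230 0"

```text
time: 8.47
tool_pos: [577.9, 33.9, 240.1]
tcp_rot: [-1.876, 1.563, -0.494]
contact_force: [-0.9, -0.5, 0.5]
grip_width: 80.0
```

Run:
```python
from h import *
for _ in range(6): t=capture("top")
s=capture("side")
o=get_obs();print(o["time"],o["tool_pos"],jaw(o),o["grip_width"],o["contact_force"])
cv2.imwrite("pics/c4.png",np.hstack([cv2.resize(t[125:325,150:480],(495,300),interpolation=2),cv2.resize(s[80:380,200:500],(300,300),interpolation=2)])[:,:,::-1])
```

```text
8.8167 [577.36836338  30.85375138 238.93295081] (np.float64(78.94670728600956), array([ 0.00440487, -0.00399794, -0.99998231])) 80.38618770342823 [ 0.10549736  0.79496211 -0.41322173]
```

View pics/c4.png

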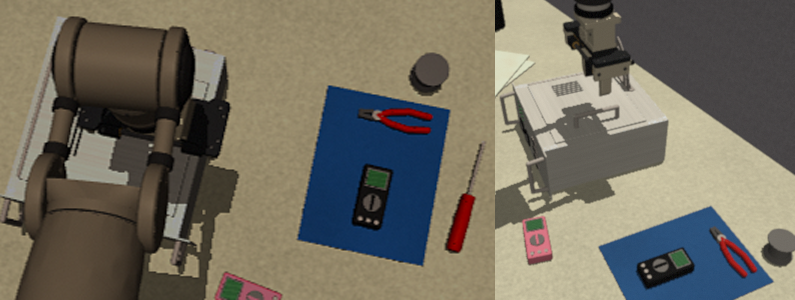

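The meter lies flat, face up, on the clear mat at crop (372,196), and the cutters, driver and spool are undisturbed. The gripper is above the handle. Descending onto the bar.

>>> carry_out --pt "0 1 -10 -0.6" --pt "0 1 -30 -0.6" --pt "0 1 -50 -0.6" --pt "0 1 -70 -0.6" --pt "0 1 -81 -0.6" --pt "0 1 -87 -0.6" --pt "0 1 -88 -0.6" --pt "0 1 -88 -0.6" --pt "0 1 -88 -0.6" --hand 50

```text
time: 9.57
tool_pos: [577.9, 31.6, 151.7]
tcp_rot: [-1.984, 1.564, -0.617]
contact_force: [-0.1, 0.7, 0.4]
grip_width: 49.9
```

>>> carry_out --pt "0 0 0 0" --pt "0 0 0 0" --pt "0 0 0 0" --pt "0 0 0 0" --pt "0 0 0 0" --pt "0 0 0 0" --pt "0 0 0 0" --pt "0 0 0 0" --pt "0 0 0 0" --pt "0 0 0 0" --pt "0 0 0 0" --hand 4

```text
time: 10.48
tool_pos: [578.4, 33.9, 151.8]
tcp_rot: [-1.443, 1.564, -0.076]
contact_force: [1.7, 8.1, -0.8]
grip_width: 9.2
```

The bar is gripped at 9.2 mm. Raising along the arc to about 0.5 rad.

>>> carry_out --pt "0 0.3 2 0" --pt "0.2 1 6.4 0" --pt "0.5 2.3 12.8 0" --pt "0.9 4.1 21.3 0" --pt "1.4 7 31.8 0" --pt "2.1 10.3 42.1 0" --pt "2.9 14.2 52.2 0" --pt "3.8 18.5 62.1 0" --pt "4.8 23.3 71.8 0" --pt "5.9 28.6 81.2 0" --pt "7.1 34.4 90.4 0" --pt "7.8 37.4 95 0" --pt "8.4 40.5 99.2 0" --pt "8.4 40.5 99.2 0" --pt "8.4 40.5 99.2 0"

```text
time: 11.73
tool_pos: [587.0, 73.8, 251.9]
tcp_rot: [-1.662, 1.562, -0.295]
contact_force: [1.3, -6.3, 0.5]
grip_width: 9.2
```

```bash
sed -i 's/^Hn=.*/Hn=np.array([577.6,34.,135])+215*Y/' h.py
python3 - <<'E'
from h import *
for _ in range(3): t=capture("top")
s=capture("side")
o=get_obs();print(o["time"],o["tool_pos"],jaw(o),o["grip_width"],o["contact_force"])
b=o["tool_pos"]+[0,0,14.7]; a=ang(b);print("cover angle",a[0]-.1455,a[1:])
for th in(.5,.55,.6): print(th,"stud top/side",proj("top",at(th,100,123)).round(1),proj("side",at(th,100,123)).round(1),"clip",proj("side",at(th,120,123)).round(1))
cv2.imwrite("pics/c5.png",np.hstack([cv2.resize(t[125:185,175:255],(400,300),interpolation=2),cv2.resize(s[105:180,285:385],(400,300),interpolation=2)])[:,:,::-1])
E
```

```text
11.9333 [586.91282413  73.54791797 251.6625951 ] (np.float64(78.31115516722696), array([ 0.00780593, -0.00240178, -0.99996665])) 8.925490571049007 [ 1.75657714 -6.17444021  1.05785091]
cover angle 0.5001031185826339 (np.float64(218.32624274678327), np.float64(1.0995144946474422))
0.5 stud top/side [219.5 153. ] [328.3 147.4] clip [331.2 147.3]
0.55 stud top/side [218.1 152.2] [327.9 145.4] clip [330.8 144.9]
0.6 stud top/side [216.6 151.3] [327.5 143.4] clip [330.3 142.5]
```

View pics/c5.png

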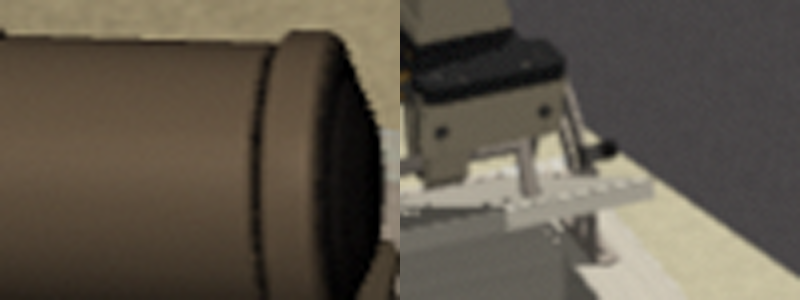

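The side crop shows the cover raised. The clip screw is dark at (600,150), and the stud nut is mostly hidden behind the cover edge; the top view is blocked by the arm. I'll refine the index angle on the unobstructed first pictures, overlaying model rays tied to the gripped bar.

Run:
```python
from h import *
out=[]
for n,(x,y,w,h) in(("top",(183,132,60,45)),("side",(305,115,60,45))):
    im=cv2.imread(f"pics/{n}0.png");k=12 if 0 else 6.6
    c=cv2.convertScaleAbs(cv2.resize(im[y:y+h,x:x+w],(396,297),interpolation=2),alpha=1.4,beta=15);o=c.copy()
    f=lambda p:tuple(int(v) for v in ((proj(n,p)-[x,y]+.5)*6.6))
    for th,col in((.5,(255,0,0)),(.6,(0,0,255)),(.7,(0,200,0))): cv2.line(o,f(at(th,100,123)),f(at(th,120,123)),col,1);cv2.circle(o,f(at(th,124,135)),3,col,1)
    cv2.circle(o,f(at(0,100,123)),5,(255,0,255),1); cv2.circle(o,f(at(0,0,123)),5,(255,255,0),1)
    for q in((0,250,109.5),(0,1,109.5)): cv2.drawMarker(o,f(at(*q)+[0,0,1.5]),(0,255,255),0,12,1)
    out.append(np.vstack([c,o]))
cv2.imwrite("pics/c6.png",np.hstack(out))
```

```text
(no output)
```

View pics/c6.png

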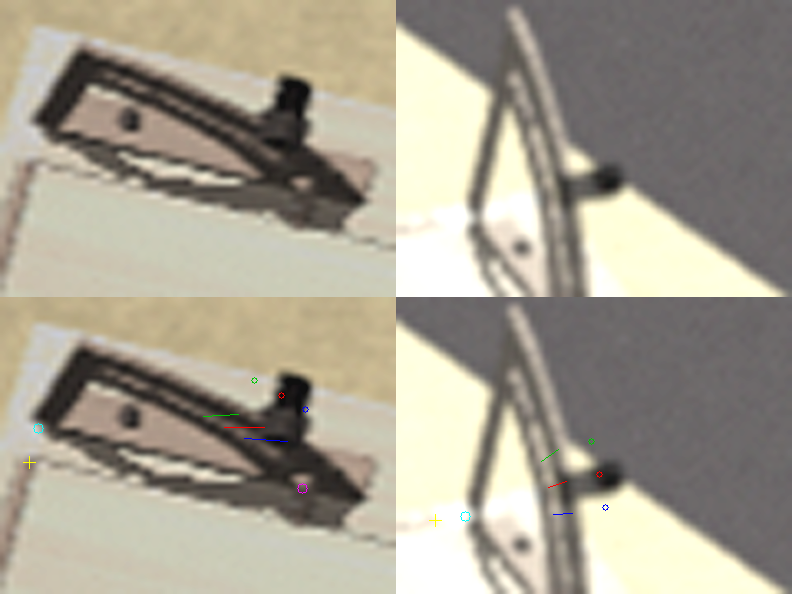

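The overlay puts the model close to the image: stud at shut within about 1 px, hinge end within about 1.5 px. The clip screw at side crop (608,180) corresponds to 0.58–0.59 rad after correcting that bias. Raising to 0.585.

>>> carry_out --pt "0.3 1.3 2 0" --pt "0.7 3.5 5 0" --pt "1.2 6 8 0" --pt "1.7 8.3 11 0" --pt "2.1 10.3 13.3 0" --pt "2.3 11 14.3 0" --pt "2.3 11 14.3 0" --pt "2.3 11 14.3 0" --pt "2.3 11 14.3 0"

```text
time: 12.68
tool_pos: [589.3, 84.5, 266.0]
tcp_rot: [-1.667, 1.562, -0.3]
contact_force: [3.2, -3.1, -1.4]
grip_width: 8.9
```

Run:
```python
from h import *
for _ in range(8): s=capture("side")
t=capture("top")
o=get_obs();print(o["time"],o["tool_pos"],o["grip_width"],o["contact_force"],abs(o["dq"]).max())
a=ang(o["tool_pos"]+[0,0,14.7]);print("cover",a[0]-.1455,a[1:])
x,y=305,115
c=cv2.convertScaleAbs(cv2.resize(s[115:160,305:365],(396,297),interpolation=2),alpha=1.5,beta=20);q=c.copy()
f=lambda p:tuple(int(v) for v in ((proj("side",p)-[x,y]+.5)*6.6))
for th,col in((.55,(0,0,255)),(.585,(255,0,0)),(.62,(0,200,0))): cv2.line(q,f(at(th,100,123)),f(at(th,120,123)),col,1)
for r in(250,100): cv2.circle(q,f(at(.585,r,109.5)),4,(255,255,0),1)
w=cv2.resize(s[60:260,180:420],(396,297));v=cv2.resize(t[120:180,190:270],(396,297))
cv2.imwrite("pics/c7.png",np.vstack([np.hstack([c,q]),np.hstack([w,v])])[:,:,::-1])
```

```text
13.1333 [589.25978228  84.42958516 265.93499815] 8.959520445510783 [ 2.93871123 -3.62937429 -2.04135656] 0.0018804276657616596
cover 0.5829207682729789 (np.float64(218.77234211129436), np.float64(1.1910455970753462))
```

View pics/c7.png

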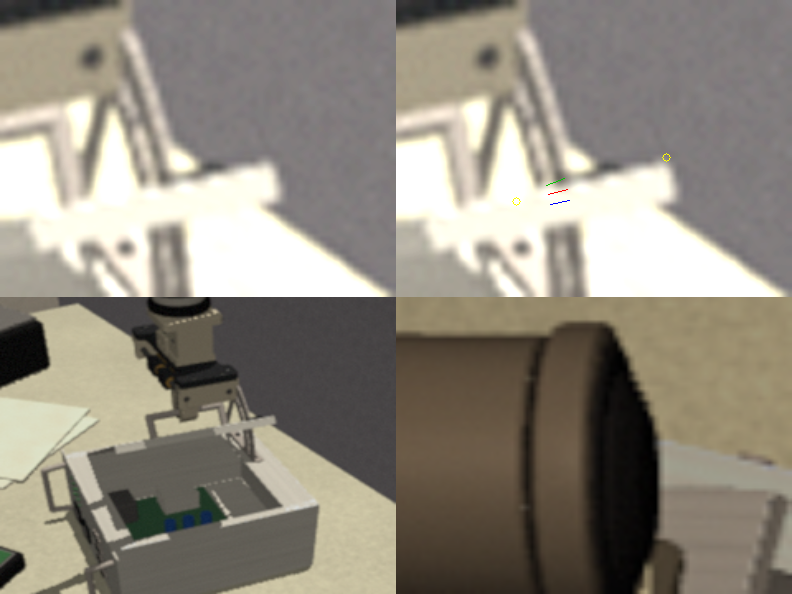

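The side crop shows the cover nearly edge-on, its rear free corner at crop (276,165–200), predicted (271,158) for 0.585, and the clip screw's top just above the cover at (213,165). One numeric check: use that corner as a local camera-bias reference for the clip.

Run:
```python
from h import *
s=capture("side")
for th in(.56,.585,.61):
    print(th,"rear-free bottom/top",proj("side",at(th,250,109.5)).round(1),"front-free",proj("side",at(th,250,-109.5)).round(1),"rear-hinge",proj("side",at(th,1,109.5)).round(1),"screw",proj("side",at(th,124,135)).round(1),proj("side",at(th,126,135)).round(1))
g=s.max(2);print(g[136:150,334:352])
m=(g>140).astype(np.uint8)
for x in range(340,348,2): ys=np.where(g[130:160,x]>140)[0]+130;print(x,ys.min(),ys.max())
```

```text
0.56 rear-free bottom/top [346.1 141.2] front-free [249.6 161.9] rear-hinge [310.5 148.7] screw [335.7 143.3] [336.  143.3]
0.585 rear-free bottom/top [345.5 138.4] front-free [248.8 158.9] rear-hinge [310.5 148.7] screw [335.4 142.1] [335.7 142. ]
0.61 rear-free bottom/top [344.9 135.5] front-free [248.1 155.9] rear-hinge [310.5 148.7] screw [335.2 140.8] [335.5 140.7]
[[ 71  73  72  70  74  71  73  73  73  72  73  73  74  74  73  73  73  72]
 [ 71  71  72  74  74  73  71  73  69  72  70  72  72  75  73  70  74  71]
 [ 85  73  70  72  73  71  72  73  71  70  74  72  70  71  73  72  73  72]
 [125  81  62  60  62  71  74  76  77  77  96 103  84  71  71  72  72  73]
 [128  75  48  49  59  84 105 114 127 129 137 141 111  74  69  70  72  73]
 [ 80  80  96 118 125 131 141 153 167 169 165 161 133  80  71  73  72  72]
 [126 132 146 166 172 164 160 162 168 167 167 167 140  91  72  71  71  70]
 [162 159 161 168 167 166 165 167 166 166 167 168 149 105  75  70  72  70]
 [167 164 166 165 165 166 166 167 166 166 165 166 148 105  75  72  72  72]
 [166 164 165 164 165 166 165 165 169 164 149 137 121  92  76  71  72  73]
 [166 166 165 167 169 174 177 179 183 177 151 111  80  71  72  73  71  73]
 [170 175 177 180 185 188 191 194 197 196 184 161 123  83  72  68  73  73]
 [186 190 195 195 195 195 193 192 194 196 195 195 176 134  93  74  74  72]
 [193 194 195 196 196 195 193 192 194 196 196 198 198 182 145 110  81  75]]
340 141 159
342 141 159
344 141 159
346 143 159
```

Run:
```python
from h import *
C=lambda x,y:(145+x/2.5-.3,130+y/2.503-.3); S=lambda x,y:(200+(x-400)/2.5-.3,110+y/2.503-.3)
up=np.array([0,0,1.5])
for nm,q,a,b in(("rear-free",(0,250,109.5),S(778,228),C(359,127)),("front-free",(0,250,-109.5),S(555,282),C(303,348)),("rear-hinge",(0,1,109.5),None,C(105,67)),("front-hinge",(0,1,-109.5),None,C(44,285))):
    p=at(*q)+up;print(nm,"side obs-pred",None if a is None else (np.array(a)-proj("side",p)).round(1),"top",(np.array(b)-proj("top",p)).round(1))
im=cv2.imread("pics/side0.png")
x,y=(proj("side",at(0,250,109.5)+up)).astype(int);print(x,y);print(im[y-6:y+7,x-8:x+10].max(2))
def grid(im,x,y,w,h,k): return cv2.convertScaleAbs(cv2.resize(im[y:y+h,x:x+w],(w*k,h*k),interpolation=0),alpha=1.3)
```

```text
rear-free side obs-pred [0.  1.7] top [0.7 0.9]
front-free side obs-pred [1.2 0. ] top [0.6 0.2]
rear-hinge side obs-pred None top [-0.3 -0.1]
front-hinge side obs-pred None top [ 0.  -0.7]
350 199
[[193 192 189 186 184 187 187 188 189 189 186 188 187 189 192 193 192 191]
 [191 192 192 191 190 188 186 188 190 190 189 187 187 188 191 193 191 191]
 [192 192 193 192 189 187 185 187 187 189 189 188 188 187 188 193 191 193]
 [188 190 191 192 192 187 183 182 188 188 190 188 189 188 186 190 192 192]
 [191 190 191 193 192 191 184 183 188 188 188 191 189 187 186 189 191 192]
 [192 192 189 193 194 193 193 192 190 188 188 189 189 187 187 190 188 191]
 [192 192 190 191 194 192 193 191 184 184 188 188 190 189 190 191 191 192]
 [193 192 191 191 187 178 168 162 155 170 187 189 190 192 195 194 196 197]
 [188 178 168 162 152 134 122 124 142 172 191 192 194 194 198 198 201 205]
 [154 136 119 126 136 145 154 167 182 189 192 197 201 197 196 199 202 198]
 [137 145 151 168 181 190 191 192 193 193 192 196 202 192 179 173 169 154]
 [180 188 189 190 191 193 192 193 192 187 180 173 168 154 138 122 109  99]
 [193 192 193 195 193 189 179 171 165 156 139 125 109  97  95  93  91  91]]
```

Compared within the same image, the cover's edge line is about 1.2 px too low relative to the clip screw, which puts the index near 0.605. This comparison barely depends on calibration. Raising by about 0.022 rad.

>>> carry_out --pt "0.2 1 1.2 0" --pt "0.4 2 2.4 0" --pt "0.6 3 3.5 0" --pt "0.6 3 3.5 0" --pt "0.6 3 3.5 0" --pt "0.6 3 3.5 0"

```text
time: 13.68
tool_pos: [589.9, 87.4, 269.4]
tcp_rot: [-1.677, 1.562, -0.311]
contact_force: [4.2, -3.6, -2.2]
grip_width: 9.4
```

Run:
```python
from h import *
for _ in range(8): s=capture("side")
t=capture("top");o=get_obs();print(o["time"],o["tool_pos"],o["grip_width"],o["contact_force"],abs(o["dq"]).max())
a=ang(o["tool_pos"]+[0,0,14.7]);print("cover",a[0]-.1455,a[1:])
print(s.max(2)[134:146,330:350])
c=cv2.resize(s[60:260,180:420],(400,333),interpolation=2);d=cv2.resize(t[160:320,310:490],(375,333),interpolation=2)
cv2.imwrite("pics/c8.png",np.hstack([c,d])[:,:,::-1])
```

```text
14.1333 [589.9088895   87.42621566 269.36646336] 8.790676723126847 [ 4.10634604 -3.76603409 -2.76773553] 0.0011768572433261677
cover 0.6039520373493024 (np.float64(218.81710170075897), np.float64(1.2189876013008434))
[[ 99  73  70  74  73  72  73  71  71  70  75  72  72  72  72  71  73  73
   72  71]
 [108  76  70  71  70  73  72  71  72  71  73  72  72  72  71  71  72  73
   73  71]
 [127  92  73  71  71  74  72  72  70  69  73  72  75  77  76  74  71  74
   72  72]
 [142 136 108  76  69  73  70  75  77  78  75  84 104 121 119 101  80  75
   72  71]
 [144 172 163 126  86  79  86 103 122 133 123 118 143 158 160 136  96  73
   72  73]
 [139 178 193 181 149 134 134 145 157 173 166 153 162 163 167 152 113  75
   71  72]
 [156 170 182 185 183 176 167 165 165 165 169 167 169 167 170 164 129  76
   71  71]
 [176 168 164 163 166 169 167 169 167 170 168 168 168 168 168 167 140  84
   71  72]
 [170 167 167 167 166 168 167 169 168 169 167 166 167 167 164 154 130  88
   71  72]
 [167 166 168 166 168 168 168 168 167 169 166 155 144 136 130 116 100  80
   73  72]
 [169 167 167 167 168 170 171 173 178 182 176 156 121  84  75  74  72  75
   73  72]
 [157 150 150 161 177 182 183 186 191 196 194 187 164 125  82  71  70  68
   73  76]]
```

View pics/c8.png

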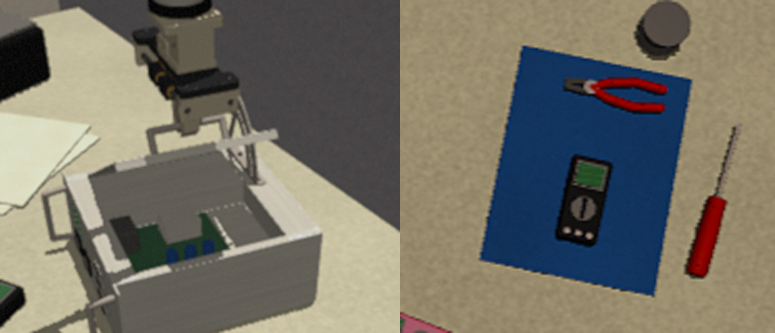

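The cover is held open steadily at about 0.604 rad. The clip screw sits 3.3 px below the cover's edge line, which is the offset predicted for alignment. The meter is flat on the mat at crop (585,200) and the tools are untouched. Handing in.

```bash
python3 -c "
from plant import *
print(close_job())"
```

```text
the job is handed in; nothing more can be done
None
```

I moved the meter off the cover and laid it flat, face up, on the clear part of the mat. I then raised the cover by its handle and handed in with the gripper still holding it at about 0.604 rad, after about 14 s of the 61 s allowed.

- **Meter and tools:** the last top picture shows the meter flat on the mat, with the cutters, driver and spool where they were. The forces I read at the end of each move never passed about 8 N.
- **Cover angle:** the arm's position gave 0.604 rad, and the cover was not moving when I handed in.
- **Index angle:** my first image estimate was 0.585 to 0.59. Comparing the cover's edge with the clip screw in the same side picture gave about 0.605. I went with 0.605 because it depends little on the camera calibration, and I put its error at about 0.01 rad.
- **Not confirmed:** the stud itself was hidden at the end, by the cover in the side view and by the arm in the top view. The alignment is therefore worked out from the cover's edge and the clip screw, not seen directly. The top view on its own fitted a lower angle, about 0.52, if the screw sits exactly 120 mm from the hinge line. I did not resolve that disagreement.
- **Clip:** nothing in the moves came near it, but it was hidden at the end, so I could not check it afterwards.

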